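# Take a bearing reading with the two-stage round key

### The job

Take a reading of the bearing on the bench gauge with the round two-stage key: press it down to its first click, where the soft travel ends, and hold it still there for about two seconds so that the reading settles, then press it fully down to store the reading, hold it down for about a second and let it come back up. Leave the square key alone.

Things in the scene. Friction and masses are not known exactly. Their poses are not given: they have to be found in the camera images.
- key_top (a point): Centre of the level top of the round black key cap (disc 44 mm across, 12 mm thick, on a stem over a steel collar 56 mm across), 76 mm above the worktop when up; moves with the cap; z axis up. On a fixed grey pedestal 90 x 90 x 40 mm, left or right on the bench. Loose parts around it are under 30 mm high; the tall bench gauge stands farther out, between the two pedestals.
- key_half (a joint): First stage of the round key, m: 0 up, 0.012 when the cap rests on the collar (the first click). A soft spring: about 1 N to start, about 3.5 N at the end of the 12 mm.
- key_full (a joint): Second stage of the round key, m: 0 with the collar up, 0.010 with collar and cap fully down. Starts to move only when the cap rests on the collar and the push exceeds about 9 N; about 12 N at the bottom, where the cap top is 54 mm above the worktop, 22 mm below its unpressed height. Both stages spring back up when released.
- square_key (a joint): Plain key with a square black cap, 44 x 44 mm, top 76 mm above the worktop, on the other pedestal; not to be pressed. Travel in m: 0 up, 0.012 down.
Things that resemble listed ones, but are neither listed nor needed, are in the scene too. What is shaped like the part that bears key_top but green or yellow is not meant.

How it is judged:
On the way, in this order (a step that is already met when the one before it is completed fails the run):
1. the round key is held still at its first click: first stage at least 8 mm down, second stage less than 4 mm, neither moving faster than 4 mm/s, for 0.8 s (value of joint key_half above 0.008 m and value of joint key_full below 0.004 m and velocity of joint key_half between -0.004 and 0.004 m/s and velocity of joint key_full between -0.004 and 0.004 m/s), for 0.8 s.
2. the round key is pressed fully: second stage at least 7 mm down for 0.2 s (value of joint key_half above 0.008 m and value of joint key_full above 0.007 m), for 0.2 s.
At the end, for the whole second after the job is handed in: Both stages of the round key are back up (first within 3 mm, second within 2 mm) and the square key is up (within 3 mm) (value of joint each of key_half, square_key below 0.003 m and value of joint key_full below 0.002 m); the robot touches nothing.
It fails at once if the square key is pressed by more than 4 mm (value of joint square_key above 0.004 m).
It also fails if it takes over 35 s, if anything falls off the work surface, if the arm or the gripper's body presses on something with over 40 N, if the wrist force passes 120 N, or if a joint passes its speed limit or range.

### The arm

A 7-joint arm with a two-finger parallel gripper is mounted at the origin on the work surface. World frame = base frame: x ahead of the robot, y to its left, z up, the work surface at z = 0. Lengths are in m, angles in rad, forces in N, time in s.
With the tool pointing down it reaches from about 0.4 to 0.9 m from the base axis. Payload 5.5 kg.
Tool frame: the origin (TCP) lies between the finger pads; the fingertips stand 14 mm ahead of it and the grasp point (between the pads) lies 5 mm behind it; z points along the fingers, y is the direction in which the jaws open and shut (so a half turn about z gives the same grasp; the last joint's range is limited). The gripper opens to 92 mm and grips with 3 to 60 N. Pads are 19 mm wide; open, the fingers measure 130 mm over their backs; the gripper's body (75 mm by 190 mm) begins 47 mm behind the grasp point.
Start: joints at [1.516, 0.501, -0.427, 1.55, 0.221, 1.138, -0.21], TCP at [0.203, -0.617, 0.241] pointing down, gripper open.
Joint ranges: [-2.88, 2.88], [-0.31, 2.03], [-1.54, 1.56], [0.2, 2.42], [-1.41, 4.55], [0.19, 2.02], [-2.57, 2.57]. Speed limits (rad/s): [2.57, 2.57, 3.14, 3.14, 3.14, 3.14, 3.14].

### API

Orientations are given as a unit quaternion [x, y, z, w].
In Python, from workcell import readout, viewer, ticket gives the robot as it stands.
- The arm moves only by the shell command python3 -m handwheel 'ROWS' [OPENING] [FORCE]. ROWS is JSON, a list of rows, each an object of numbers: "tx", "ty", "tz": the shift along the world's x, y, z in m; "rx", "ry", "rz": the turn, a rotation vector about the world's x, y, z in rad. A call has 1 to 5 rows; each row shifts and turns the pose as measured when the row begins; what a row does not reach is not made up. A row lasts 1/12 s, in which the tool goes at most 41.7 mm and 7.16 degrees, less where a joint would pass 70% of its speed; a pose out of reach is approached as far as the arm can. A call is refused whole if a number of a shift passes 0.0417 or a number of a turn 0.125, either way. A call with a gripper value outside its range is refused whole. OPENING is the opening, from 0 (shut) to 1 (fully open), set as the call begins (- or left out, the last holds). The fingers move at their own pace and stop on an object; FORCE is the grip in N (left out, the last holds). Time passes only in rows, so rows that do not move let the fingers close. It gives the time, the measured TCP pose, the force and the opening at its end, in the units of the state.
- readout.read_state(): the state, without advancing time (a new reading comes with each control period).
- viewer.get_image(name): name is "scene" or "side" or "wrist"; returns a dict with "img" (420x560x3 uint8, red, green, blue), "K" (3x3 intrinsics, pixels), "dist" ([k1, k2, p1, p2, k3] as OpenCV has them; the pictures are not rectified), "T" (4x4, takes a point from camera to world coordinates). Camera axes: x right, y down, z forward; pixel columns grow to the right and rows downward; lengths in m; the calibration is good to about 2 mm. A picture is of the moment at which its call begins. There is no depth.
- ticket.job_done(): hands the job in, once; it reports no verdict.
The state is a dict: "t": time; "q": joint angles; "qvel": joint speeds; "effort": joint torques, N m; "ee_pos": TCP position; "tcp_rot": TCP orientation; "wrist_force": force on the tool from outside, world axes, zero at the start; "ft_torque": the same for the moment, N m; "gripper_width": finger opening in m.
Only numpy, scipy, OpenCV 4.12 (cv2) and the standard library are available. Lean on these libraries where they do the work, as an engineer would, in place of code of your own. Each camera call takes 0.05 s, during which the arm holds its last target.

## Working session

There is one attempt and no reset: what is moved stays moved. The work goes in short steps, Python scripts to look and compute and a shell command to move; the robot and the scene stay as the last step left them, time stands still between calls to the robot, and variables do not carry over. Pictures are saved under pics/ and viewed, and the job is handed in when it is done.

```bash
mkdir -p pics; ls
python3 - <<'E'
from workcell import readout, viewer
import cv2
s=readout.read_state(); print(s)
for n in ["scene","side","wrist"]:
    d=viewer.get_image(n); cv2.imwrite(f"pics/{n}0.png",d["img"][:,:,::-1]); print(n,d["K"],d["dist"],d["T"])
E
```

```text
pics
{'t': 0.0, 'q': array([ 1.51621795,  0.50185527, -0.42682493,  1.55148007,  0.22082712,
        1.13829239, -0.21030916]), 'qvel': array([-8.63802766e-05, -1.54306889e-03,  4.66751657e-04, -1.12990224e-03,
        2.70583801e-04, -7.54034392e-04, -1.46324111e-04]), 'effort': array([ 2.42531269e-04, -5.66593552e+01, -5.81550121e+00, -2.79109347e+01,
       -6.83921739e-02,  3.10193002e-02,  2.29745374e-04]), 'ee_pos': array([ 0.20285242, -0.61681129,  0.23966415]), 'tcp_rot': array([ 9.87395838e-01,  1.58267154e-01, -1.27095939e-04, -9.75576832e-04]), 'wrist_force': array([-0.82837355, -0.08380638,  0.24654441]), 'ft_torque': array([-0.00966298,  0.01733331, -0.04613408]), 'gripper_width': 0.09190236427741623}
scene [[479.49684862   0.         274.65309733]
 [  0.         479.49684862 210.61777476]
 [  0.           0.           1.        ]] [-0.17149232  0.          0.          0.          0.        ] [[-0.7470766   0.40974554 -0.52343591  1.04561599]
 [ 0.66448097  0.48221488 -0.57090616  0.60998073]
 [ 0.01848233 -0.77432383 -0.63251957  0.71192829]
 [ 0.          0.          0.          1.        ]]
side [[400.41128248   0.         285.36951646]
 [  0.         400.41128248 211.58055417]
 [  0.           0.           1.        ]] [-0.02003287  0.          0.          0.          0.        ] [[-0.99100534 -0.09304326  0.09618398  0.43003211]
 [-0.13362392  0.72712082 -0.67337951  0.59797647]
 [-0.00728395 -0.68017517 -0.73301343  0.68508821]
 [ 0.          0.          0.          1.        ]]
wrist [[303.95959506   0.         280.49804281]
 [  0.         303.95959506 203.96569747]
 [  0.           0.           1.        ]] [0.01092401 0.         0.         0.         0.        ] [[ 0.31302044 -0.917849   -0.24407258  0.26657181]
 [-0.94974081 -0.30338679 -0.07712878 -0.59569007]
 [-0.00325582  0.25594858 -0.96668491  0.38261129]
 [ 0.          0.          0.          1.        ]]
```

View pics/scene0.png

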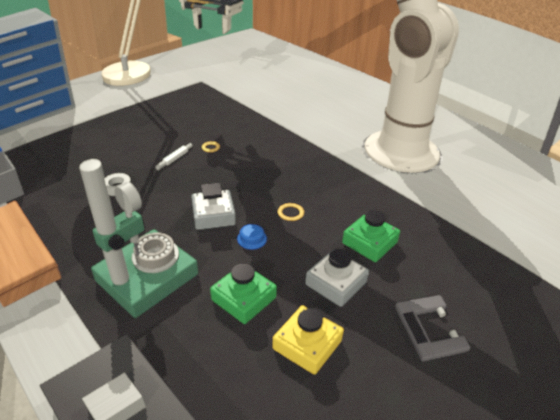

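View pics/side0.png

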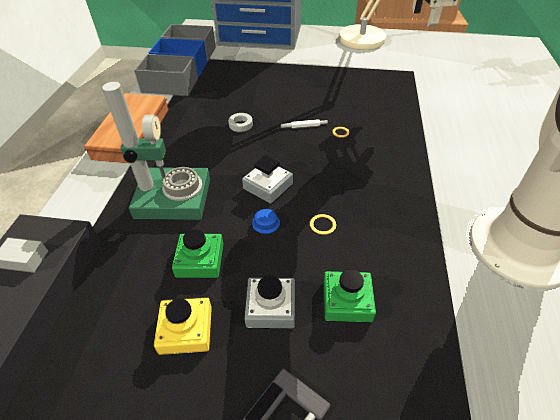

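View pics/wrist0.png

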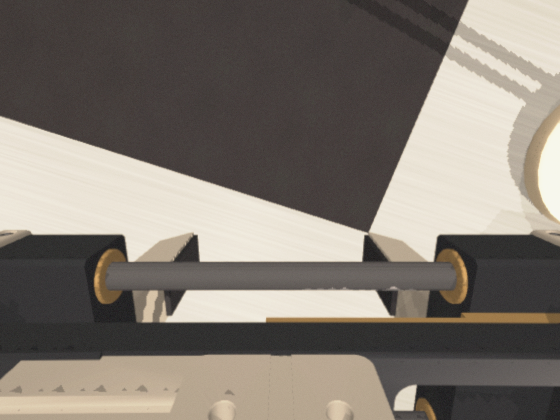

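Candidates: round caps at scene (340,258) on grey, (375,219) and (243,273) on green, (310,320) on yellow, plus a square cap at (212,190) on grey. The grey one with the round cap (side 270,289) fits the description. I'll confirm it in an enlarged crop.

Run:
```python
import cv2,numpy as np
a=cv2.imread("pics/scene0.png")[225:315,290:390]; b=cv2.imread("pics/side0.png")[255:345,225:325]
o=np.hstack([cv2.resize(x,(400,360),interpolation=cv2.INTER_CUBIC) for x in(a,b)]); 
o=np.clip(o.astype(float)*1.0,0,255); o=255*(o/255)**0.5
cv2.imwrite("pics/crop1.png",o)
```

```text
[ WARN:0@0.088] global loadsave.cpp:1063 imwrite_ Unsupported depth image for selected encoder is fallbacked to CV_8U.
```

View pics/crop1.png

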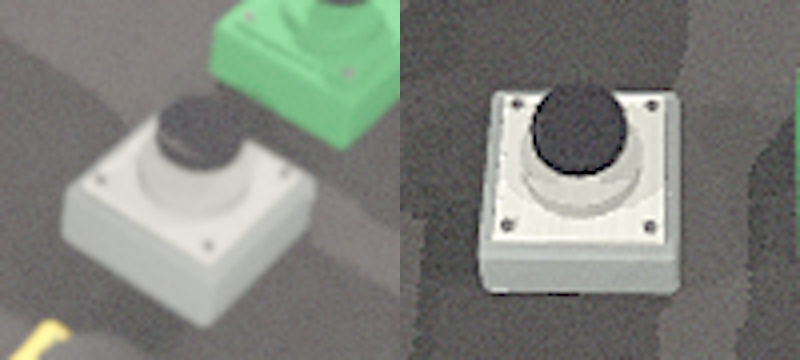

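The left crop shows a round black cap on a light grey collar and grey pedestal (scene ~340,256), and the right crop the same one (side ~270,285). Next I'll triangulate by matching a projected cap cylinder to the dark silhouettes.

```bash
cat > h.py <<'E'
import cv2,numpy as np
from workcell import viewer
def proj(P,d):
    M=np.linalg.inv(d["T"]); return cv2.projectPoints(np.asarray(P,float).reshape(-1,1,3),cv2.Rodrigues(M[:3,:3])[0],M[:3,3],np.array(d["K"]),np.array(d["dist"]))[0].reshape(-1,2)
def sil(c,d):
    a=np.linspace(0,2*np.pi,72,endpoint=False); r=.022
    P=[[c[0]+r*np.cos(t),c[1]+r*np.sin(t),c[2]-h] for h in(0,.012) for t in a]
    return cv2.convexHull(proj(P,d).astype(np.float32))
E
python3 - <<'E'
from h import *
from scipy.optimize import least_squares
R={"scene":(340,257,13),"side":(269.5,287,14)}; ds={};obs={}
for n,(u,v,r) in R.items():
    d=viewer.get_image(n); ds[n]=d
    g=cv2.cvtColor(d["img"],cv2.COLOR_RGB2GRAY)
    m=np.zeros_like(g); m[int(v)-r-3:int(v)+r+3,int(u)-r-3:int(u)+r+3]=255
    # grow from the seed within window, background table separated by ped
    b=((g<75)&(m>0)).astype(np.uint8)
    nl,lab,st,ce=cv2.connectedComponentsWithStats(b,connectivity=4)
    k=lab[int(v),int(u)]; print(n,k,st[k],ce[k]); obs[n]=ce[k]
def cen(c,d):
    m=cv2.moments(sil(c,d)); return np.array([m["m10"],m["m01"]])/m["m00"]
f=lambda c:np.concatenate([cen(c,ds[n])-obs[n] for n in ds])
s=least_squares(f,[.45,.2,.07],diff_step=1e-4);print(s.x,s.fun)
for n in ds:
    im=cv2.resize(ds[n]["img"][:,:,::-1],None,fx=1,fy=1).copy()
    u,v,r=map(int,R[n]);im=cv2.resize(im[v-40:v+40,u-40:u+40],(400,400),interpolation=cv2.INTER_NEAREST)
    p=((sil(s.x,ds[n])-[u-40,v-40]+.5)*5).astype(np.int32); cv2.polylines(im,[p],1,(0,0,255),1)
    R[n]=im
    print(n, cv2.contourArea(sil(s.x,ds[n])), cv2.boundingRect(sil(s.x,ds[n])))
cv2.imwrite("pics/fit1.png",np.hstack(list(R.values())))
E
```

```text
scene 1 [324 241  32  27 628] [338.87420382 253.12101911]
side 1 [252 270  34  29 706] [268.95184136 282.17280453]
[0.51542462 0.21468098 0.0870009 ] [ 0.20099339  0.30106222  0.03949895 -0.33314728]
scene 401.9224669393152 (327, 243, 25, 21)
side 504.63824396627024 (256, 269, 26, 26)
```

View pics/fit1.png

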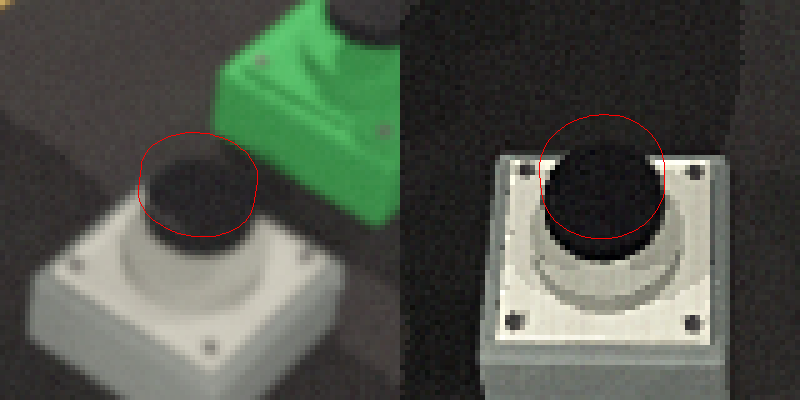

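The dark mask leaked into the bench, so that fit is off. I'll read the cap's edges from the crop and fit those instead.

Run:
```python
from h import *
from scipy.optimize import least_squares
O={"scene":[328.5,350.9,248.2,267.5],"side":[257.1,281.3,275.6,298.7]}
ds={n:viewer.get_image(n) for n in O}
def bb(c,d):
    s=sil(c,d)[:,0]; return np.array([s[:,0].min(),s[:,0].max(),s[:,1].min(),s[:,1].max()])
f=lambda c:np.concatenate([bb(c,ds[n])-O[n] for n in ds])
s=least_squares(f,[.5,.2,.07],diff_step=1e-3);print(s.x,s.fun)
s2=least_squares(lambda p:f([p[0],p[1],.076]),[.5,.2],diff_step=1e-3);print(s2.x,s2.fun)
out=[]
c=np.r_[s2.x,.076]
for n in ds:
    u,v=map(int,[np.mean(O[n][:2]),np.mean(O[n][2:])]);im=ds[n]["img"][:,:,::-1]
    im=cv2.resize(im[v-40:v+40,u-40:u+40],(400,400),interpolation=cv2.INTER_CUBIC)
    im=(255*(im/255.)**.6).astype(np.uint8)
    p=((sil(c,ds[n])-[u-40,v-40]+.5)*5).astype(np.int32); cv2.polylines(im,[p],1,(0,0,255),1)
    out.append(im)
cv2.imwrite("pics/fit2.png",np.hstack(out))
```

```text
[0.51462452 0.21752721 0.07575791] [-0.48602295  0.83339844 -0.33955688  1.17337036 -0.19002686  0.46568604
 -1.2618042   0.40839844]
[0.51467594 0.21764958] [-0.44659424  0.87960205 -0.38518066  1.13232422 -0.23916016  0.42601318
 -1.28414307  0.39439087]
```

View pics/fit2.png

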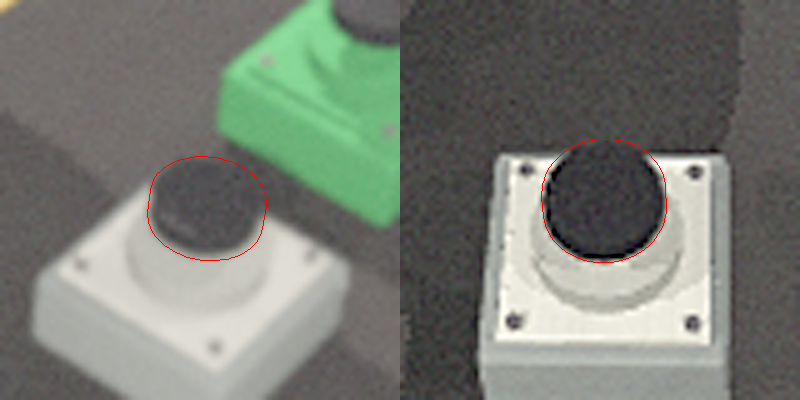

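The free fit gives the cap top at (0.515, 0.218, 0.0758), which matches the stated 76 mm. Before picking a path, I'll locate the gauge and the square key.

Run:
```python
from h import *
from scipy.optimize import least_squares
pts={"gauge column top":((92,164),(113,87)),"gauge dial":((117,182),(151,127)),"base near corner":((140,308),(133,216)),"gauge base right corner":((196,266),(209,168)),"square cap":((212,190),(269,167)),"blue":((252,236),(265,220)),"lamp":((126,73),(361,37))}
ds={n:viewer.get_image(n) for n in("scene","side")}
for k,(a,b) in pts.items():
    s=least_squares(lambda c:np.concatenate([proj(c,ds["scene"])[0]-a,proj(c,ds["side"])[0]-b]),[.5,.1,.1]);print(k,s.x.round(3),np.abs(s.fun).max().round(1))
```

```text
gauge column top [ 0.846 -0.036  0.298] 0.7
gauge dial [ 0.801 -0.061  0.214] 8.7
base near corner [0.854 0.045 0.027] 1.5
gauge base right corner [ 0.703 -0.029  0.04 ] 25.2
square cap [ 0.57  -0.117  0.063] 1.6
blue [0.561 0.01  0.011] 0.1
lamp [ 0.351 -0.977  0.011] 0.4
```

```bash
python3 -m handwheel '[{"tz":0.03,"ty":0.02},{"tz":0.03,"tx":0.025,"ty":0.025}]' 0 20; python3 -c "
from workcell import readout;s=readout.read_state();print(s['q'])"
```

```text
[ 1.51619054  0.50098331 -0.42695456  1.55043819  0.22079912  1.13830874
 -0.2103086 ]validation failed for argument at $[0]...
```

```bash
python3 -m handwheel '[{"tx":0,"ty":0.02,"tz":0.03,"rx":0,"ry":0,"rz":0},{"tx":0.025,"ty":0.025,"tz":0.02,"rx":0,"ry":0,"rz":0}]' 0 20; python3 -c "
from workcell import readout;s=readout.read_state();print(s['t'],s['q'])"
```

```text
t: 0.62
ee_pos: [0.2194, -0.5741, 0.2841]
tcp_rot: [0.988, 0.153, -0.003, -0.005]
wrist_force: [-0.0, -1.3, 1.1]
gripper_width: 0.0826
0.6167 [ 1.49741527  0.40857384 -0.4493403   1.58536161  0.18769289  1.20190045
 -0.25410083]
```

```bash
python3 -m handwheel '[{"tx":0.032,"ty":0.014,"tz":0,"rx":0,"ry":0,"rz":0.06},{"tx":0.031,"ty":0.016,"tz":0,"rx":0,"ry":0,"rz":0.06},{"tx":0.030,"ty":0.018,"tz":0,"rx":0,"ry":0,"rz":0.06},{"tx":0.028,"ty":0.021,"tz":0,"rx":0,"ry":0,"rz":0.06},{"tx":0.027,"ty":0.023,"tz":0,"rx":0,"ry":0,"rz":0.06}]'; python3 -c "
from workcell import readout;s=readout.read_state();print(s['t'],s['q'])"
```

```text
t: 1.03
ee_pos: [0.3689, -0.4825, 0.2906]
tcp_rot: [0.954, 0.298, -0.003, 0.001]
wrist_force: [0.9, -0.3, -0.7]
gripper_width: 0.0497
1.0333 [ 1.29731309  0.40233445 -0.56567148  1.60210082  0.23341951  1.20597344
 -0.28146742]
```

```bash
python3 -m handwheel '[{"tx":0.025,"ty":0.028,"tz":0,"rx":0,"ry":0,"rz":0.06},{"tx":0.022,"ty":0.030,"tz":0,"rx":0,"ry":0,"rz":0.06},{"tx":0.020,"ty":0.031,"tz":0,"rx":0,"ry":0,"rz":0.06},{"tx":0.018,"ty":0.033,"tz":0,"rx":0,"ry":0,"rz":0.06},{"tx":0.016,"ty":0.034,"tz":0,"rx":0,"ry":0,"rz":0.06}]';  python3 -m handwheel '[{"tx":0.014,"ty":0.037,"tz":0,"rx":0,"ry":0,"rz":0.06},{"tx":0.012,"ty":0.037,"tz":0,"rx":0,"ry":0,"rz":0.06},{"tx":0.009,"ty":0.037,"tz":0,"rx":0,"ry":0,"rz":0.06},{"tx":0.007,"ty":0.037,"tz":0,"rx":0,"ry":0,"rz":0.06},{"tx":0.005,"ty":0.037,"tz":0,"rx":0,"ry":0,"rz":0.06}]'; python3 -c "
from workcell import readout;s=readout.read_state();print(s['t'],s['q'])"
```

```text
t: 1.45
ee_pos: [0.4764, -0.3209, 0.2915]
tcp_rot: [0.896, 0.444, -0.002, 0.003]
wrist_force: [-0.1, -0.2, 0.4]
gripper_width: 0.0162
t: 1.87
ee_pos: [0.5271, -0.1268, 0.2929]
tcp_rot: [0.815, 0.579, 0.0, 0.005]
wrist_force: [1.3, 0.4, -0.8]
gripper_width: 0.0006
1.8667 [ 0.87451295  0.32216971 -0.84503327  1.75927893  0.2680288   1.17049182
 -0.38508915]
```

```bash
python3 -m handwheel '[{"tx":0.002,"ty":0.036,"tz":0,"rx":0,"ry":0,"rz":0.06},{"tx":0,"ty":0.036,"tz":0,"rx":0,"ry":0,"rz":0.06},{"tx":0,"ty":0.036,"tz":0,"rx":0,"ry":0,"rz":0.06},{"tx":0,"ty":0.036,"tz":0,"rx":0,"ry":0,"rz":0.06},{"tx":-0.004,"ty":0.036,"tz":-0.01,"rx":0,"ry":0,"rz":0.05}]';   python3 -c "
from workcell import readout;s=readout.read_state();print(s['t'],s['q'])"
```

```text
t: 2.28
ee_pos: [0.5269, 0.063, 0.286]
tcp_rot: [0.718, 0.696, 0.004, 0.008]
wrist_force: [1.6, 0.1, -0.2]
gripper_width: 0.0005
2.2833 [ 0.62222644  0.3344562  -0.96983246  1.79805303  0.31250115  1.15391981
 -0.47730326]
```

```bash
python3 -m handwheel '[{"tx":-0.004,"ty":0.036,"tz":-0.02,"rx":0,"ry":0,"rz":0.03},{"tx":-0.003,"ty":0.036,"tz":-0.02,"rx":0,"ry":0,"rz":0.03},{"tx":-0.003,"ty":0.034,"tz":-0.02,"rx":0,"ry":0,"rz":0.03},{"tx":-0.002,"ty":0.025,"tz":-0.02,"rx":0,"ry":0,"rz":0},{"tx":0,"ty":0.012,"tz":-0.02,"rx":0,"ry":0,"rz":0}]';   python3 -m handwheel '[{"tx":0,"ty":0,"tz":0,"rx":0,"ry":0,"rz":0}]';python3 - <<'E'
from workcell import readout,viewer
import cv2
s=readout.read_state();print(s['t'],s['q'],s['ee_pos'])
from h import *
d=viewer.get_image("wrist"); im=d["img"][:,:,::-1].copy()
cv2.polylines(im,[sil([.5146,.2176,.076],d).astype(np.int32)],1,(0,0,255),1)
cv2.imwrite("pics/w1.png",im)
E
```

```text
t: 2.7
ee_pos: [0.5149, 0.2188, 0.1884]
tcp_rot: [0.681, 0.732, 0.01, 0.01]
wrist_force: [0.4, -0.6, 0.3]
gripper_width: 0.0006
t: 2.78
ee_pos: [0.5118, 0.2216, 0.1852]
tcp_rot: [0.679, 0.734, 0.009, 0.009]
wrist_force: [-1.3, -0.7, -0.1]
gripper_width: 0.0007
2.7833 [ 0.24783007  0.51592647 -0.91898813  1.84623371  0.4998393   1.00245107
 -0.80221684] [0.51184296 0.22163874 0.18524389]
```

View pics/w1.png

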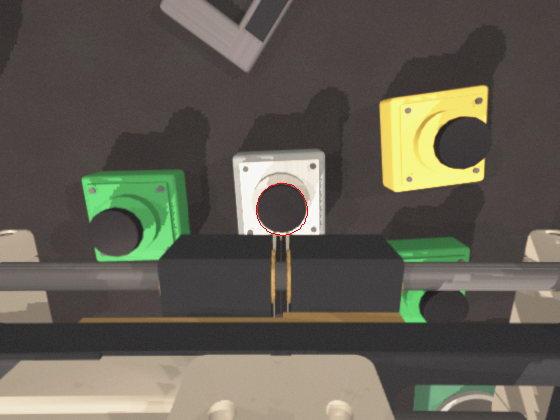

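The wrist view is a third check: the predicted cap outline (red, ~282,209) lies right on the black cap of the grey pedestal. I'll descend to just above it.

```bash
python3 -m handwheel '[{"tx":0.003,"ty":-0.004,"tz":-0.03,"rx":0,"ry":0,"rz":0},{"tx":0,"ty":0,"tz":-0.025,"rx":0,"ry":0,"rz":0},{"tx":0,"ty":0,"tz":-0.015,"rx":0,"ry":0,"rz":0},{"tx":0,"ty":0,"tz":-0.005,"rx":0,"ry":0,"rz":0},{"tx":0,"ty":0,"tz":0,"rx":0,"ry":0,"rz":0}]';   python3 -m handwheel '[{"tx":0,"ty":0,"tz":0,"rx":0,"ry":0,"rz":0}]'
```

```text
t: 3.25
ee_pos: [0.5218, 0.2132, 0.1154]
tcp_rot: [0.681, 0.732, 0.012, 0.013]
wrist_force: [0.5, -0.9, 0.3]
gripper_width: 0.0002
t: 3.33
ee_pos: [0.5227, 0.2122, 0.1163]
tcp_rot: [0.682, 0.731, 0.012, 0.013]
wrist_force: [-0.5, -0.2, -0.4]
gripper_width: 0.0006
```

```bash
python3 -m handwheel '[{"tx":-0.006,"ty":0.004,"tz":-0.006,"rx":0,"ry":0.03,"rz":0},{"tx":-0.002,"ty":0.001,"tz":-0.006,"rx":0,"ry":0,"rz":0},{"tx":0,"ty":0,"tz":-0.003,"rx":0,"ry":0,"rz":0}]';   python3 -m handwheel '[{"tx":0,"ty":0,"tz":0,"rx":0,"ry":0,"rz":0}]'
```

```text
t: 3.58
ee_pos: [0.5176, 0.217, 0.1048]
tcp_rot: [0.683, 0.73, 0.004, 0.003]
wrist_force: [-0.0, 0.4, -0.3]
gripper_width: 0.0007
t: 3.67
ee_pos: [0.5176, 0.2171, 0.1046]
tcp_rot: [0.683, 0.73, 0.004, 0.003]
wrist_force: [0.4, 0.2, -0.2]
gripper_width: 0.0006
```

```bash
python3 -m handwheel '[{"tx":-0.003,"ty":0.0005,"tz":-0.006,"rx":0,"ry":0,"rz":0},{"tx":0,"ty":0,"tz":-0.006,"rx":0,"ry":0,"rz":0},{"tx":0,"ty":0,"tz":-0.003,"rx":0,"ry":0,"rz":0}]';   python3 -m handwheel '[{"tx":0,"ty":0,"tz":-0.002,"rx":0,"ry":0,"rz":0}]'
```

```text
t: 3.92
ee_pos: [0.5151, 0.2183, 0.0896]
tcp_rot: [0.683, 0.73, 0.005, 0.004]
wrist_force: [0.3, -0.9, 0.6]
gripper_width: 0.0004
t: 4.0
ee_pos: [0.515, 0.2183, 0.0871]
tcp_rot: [0.683, 0.73, 0.005, 0.004]
wrist_force: [0.0, -0.5, 1.7]
gripper_width: 0.0005
```

Contact came at about TCP z = 0.089 (1.7 N). I'll move on to the first click in small steps.

```bash
for i in 1; do python3 -m handwheel '[{"tx":0,"ty":0,"tz":-0.002,"rx":0,"ry":0,"rz":0},{"tx":0,"ty":0,"tz":-0.002,"rx":0,"ry":0,"rz":0}]'; python3 -m handwheel '[{"tx":0,"ty":0,"tz":-0.002,"rx":0,"ry":0,"rz":0}]'; done
```

```text
t: 4.17
ee_pos: [0.5151, 0.2184, 0.0828]
tcp_rot: [0.683, 0.73, 0.005, 0.004]
wrist_force: [-0.7, -1.1, 2.1]
gripper_width: 0.0001
t: 4.25
ee_pos: [0.5151, 0.2184, 0.0807]
tcp_rot: [0.683, 0.73, 0.005, 0.004]
wrist_force: [-0.9, -1.8, 3.8]
gripper_width: 0.0005
```

```bash
python3 -m handwheel '[{"tx":0,"ty":0,"tz":-0.001,"rx":0,"ry":0,"rz":0}]';python3 -m handwheel '[{"tx":0,"ty":0,"tz":-0.001,"rx":0,"ry":0,"rz":0}]'
```

```text
t: 4.33
ee_pos: [0.5151, 0.2184, 0.0796]
tcp_rot: [0.683, 0.73, 0.005, 0.004]
wrist_force: [-0.8, -0.8, 2.4]
gripper_width: 0.0003
t: 4.42
ee_pos: [0.5151, 0.2184, 0.0786]
tcp_rot: [0.683, 0.73, 0.004, 0.004]
wrist_force: [-0.3, -1.6, 3.8]
gripper_width: 0.0004
```

```bash
python3 -m handwheel '[{"tx":0,"ty":0,"tz":-0.0007,"rx":0,"ry":0,"rz":0}]';python3 -m handwheel '[{"tx":0,"ty":0,"tz":-0.0005,"rx":0,"ry":0,"rz":0}]'
```

```text
t: 4.5
ee_pos: [0.5152, 0.2185, 0.0781]
tcp_rot: [0.683, 0.73, 0.005, 0.004]
wrist_force: [-2.1, -2.3, 9.9]
gripper_width: 0.0003
t: 4.58
ee_pos: [0.5152, 0.2184, 0.0781]
tcp_rot: [0.683, 0.73, 0.004, 0.005]
wrist_force: [-3.3, -2.2, 9.2]
gripper_width: 0.0002
```

Force jumped from 3.8 to 9.9 N at z = 0.078, so the cap is on the collar. I'll hold here.

```bash
python3 -m handwheel '[{"tx":0,"ty":0,"tz":0,"rx":0,"ry":0,"rz":0},{"tx":0,"ty":0,"tz":0,"rx":0,"ry":0,"rz":0},{"tx":0,"ty":0,"tz":0,"rx":0,"ry":0,"rz":0},{"tx":0,"ty":0,"tz":0,"rx":0,"ry":0,"rz":0},{"tx":0,"ty":0,"tz":0,"rx":0,"ry":0,"rz":0}]'
```

```text
t: 5.0
ee_pos: [0.5151, 0.2184, 0.0789]
tcp_rot: [0.683, 0.73, 0.004, 0.005]
wrist_force: [-1.1, -0.6, 3.2]
gripper_width: 0.0004
```

```bash
python3 -m handwheel '[{"tx":0,"ty":0,"tz":0,"rx":0,"ry":0,"rz":0},{"tx":0,"ty":0,"tz":0,"rx":0,"ry":0,"rz":0},{"tx":0,"ty":0,"tz":0,"rx":0,"ry":0,"rz":0},{"tx":0,"ty":0,"tz":0,"rx":0,"ry":0,"rz":0},{"tx":0,"ty":0,"tz":0,"rx":0,"ry":0,"rz":0}]'
```

```text
t: 5.42
ee_pos: [0.5151, 0.2184, 0.0788]
tcp_rot: [0.683, 0.73, 0.004, 0.005]
wrist_force: [0.1, -0.4, 3.4]
gripper_width: 0.0001
```

```bash
python3 -m handwheel '[{"tx":0,"ty":0,"tz":0,"rx":0,"ry":0,"rz":0},{"tx":0,"ty":0,"tz":0,"rx":0,"ry":0,"rz":0},{"tx":0,"ty":0,"tz":0,"rx":0,"ry":0,"rz":0},{"tx":0,"ty":0,"tz":0,"rx":0,"ry":0,"rz":0},{"tx":0,"ty":0,"tz":0,"rx":0,"ry":0,"rz":0}]'
```

```text
t: 5.83
ee_pos: [0.5151, 0.2184, 0.0787]
tcp_rot: [0.683, 0.73, 0.004, 0.005]
wrist_force: [0.2, -0.2, 3.4]
gripper_width: 0.0007
```

```bash
python3 -m handwheel '[{"tx":0,"ty":0,"tz":0,"rx":0,"ry":0,"rz":0},{"tx":0,"ty":0,"tz":0,"rx":0,"ry":0,"rz":0},{"tx":0,"ty":0,"tz":0,"rx":0,"ry":0,"rz":0},{"tx":0,"ty":0,"tz":0,"rx":0,"ry":0,"rz":0},{"tx":0,"ty":0,"tz":0,"rx":0,"ry":0,"rz":0}]'
```

```text
t: 6.25
ee_pos: [0.5151, 0.2184, 0.0787]
tcp_rot: [0.683, 0.73, 0.004, 0.005]
wrist_force: [-1.3, 0.2, 3.8]
gripper_width: 0.0005
```

```bash
python3 -m handwheel '[{"tx":0,"ty":0,"tz":0,"rx":0,"ry":0,"rz":0},{"tx":0,"ty":0,"tz":0,"rx":0,"ry":0,"rz":0},{"tx":0,"ty":0,"tz":0,"rx":0,"ry":0,"rz":0},{"tx":0,"ty":0,"tz":0,"rx":0,"ry":0,"rz":0},{"tx":0,"ty":0,"tz":0,"rx":0,"ry":0,"rz":0}]'
```

```text
t: 6.67
ee_pos: [0.5151, 0.2184, 0.0787]
tcp_rot: [0.683, 0.73, 0.004, 0.005]
wrist_force: [-1.4, -0.9, 3.0]
gripper_width: 0.0005
```

That was two seconds of steady hold, about 0.6 mm above the stop at ~3.4 N. Next is the full press.

```bash
python3 -m handwheel '[{"tx":0,"ty":0,"tz":-0.003,"rx":0,"ry":0,"rz":0},{"tx":0,"ty":0,"tz":-0.003,"rx":0,"ry":0,"rz":0},{"tx":0,"ty":0,"tz":-0.003,"rx":0,"ry":0,"rz":0}]'; python3 -m handwheel '[{"tx":0,"ty":0,"tz":-0.0025,"rx":0,"ry":0,"rz":0}]'
```

```text
t: 6.92
ee_pos: [0.5153, 0.2185, 0.0713]
tcp_rot: [0.683, 0.73, 0.004, 0.006]
wrist_force: [-3.5, -1.7, 11.4]
gripper_width: 0.0006
t: 7.0
ee_pos: [0.5153, 0.2186, 0.0693]
tcp_rot: [0.683, 0.73, 0.004, 0.006]
wrist_force: [-2.7, -2.1, 11.9]
gripper_width: 0.0005
```

```bash
python3 -m handwheel '[{"tx":0,"ty":0,"tz":-0.002,"rx":0,"ry":0,"rz":0}]';python3 -m handwheel '[{"tx":0,"ty":0,"tz":-0.0015,"rx":0,"ry":0,"rz":0}]'
```

```text
t: 7.08
ee_pos: [0.5153, 0.2186, 0.068]
tcp_rot: [0.683, 0.73, 0.004, 0.006]
wrist_force: [-5.1, -2.1, 21.4]
gripper_width: 0.0005
t: 7.17
ee_pos: [0.5155, 0.2187, 0.0679]
tcp_rot: [0.683, 0.73, 0.004, 0.007]
wrist_force: [-7.1, -3.5, 25.1]
gripper_width: 0.0005
```

Force rose to 25 N at z = 0.068, so the key is on its bottom stop. I'll hold for about a second with a slight downward bias.

```bash
python3 -m handwheel '[{"tx":0,"ty":0,"tz":-0.0007,"rx":0,"ry":0,"rz":0},{"tx":0,"ty":0,"tz":-0.0007,"rx":0,"ry":0,"rz":0},{"tx":0,"ty":0,"tz":-0.0007,"rx":0,"ry":0,"rz":0},{"tx":0,"ty":0,"tz":-0.0007,"rx":0,"ry":0,"rz":0},{"tx":0,"ty":0,"tz":-0.0007,"rx":0,"ry":0,"rz":0}]'
```

```text
t: 7.58
ee_pos: [0.5153, 0.2187, 0.0691]
tcp_rot: [0.683, 0.731, 0.003, 0.009]
wrist_force: [-4.0, -2.5, 11.6]
gripper_width: 0.0003
```

```bash
python3 -m handwheel '[{"tx":0,"ty":0,"tz":-0.0007,"rx":0,"ry":0,"rz":0},{"tx":0,"ty":0,"tz":-0.0007,"rx":0,"ry":0,"rz":0},{"tx":0,"ty":0,"tz":-0.0007,"rx":0,"ry":0,"rz":0},{"tx":0,"ty":0,"tz":-0.0007,"rx":0,"ry":0,"rz":0},{"tx":0,"ty":0,"tz":-0.0007,"rx":0,"ry":0,"rz":0}]'
```

```text
t: 8.0
ee_pos: [0.5152, 0.2188, 0.0695]
tcp_rot: [0.683, 0.731, 0.002, 0.011]
wrist_force: [-4.1, -2.2, 11.1]
gripper_width: 0.0002
```

```bash
python3 -m handwheel '[{"tx":0,"ty":0,"tz":-0.0007,"rx":0,"ry":0,"rz":0},{"tx":0,"ty":0,"tz":-0.0007,"rx":0,"ry":0,"rz":0}]'; python3 -m handwheel '[{"tx":0,"ty":0,"tz":0.005,"rx":0,"ry":0,"rz":0},{"tx":0,"ty":0,"tz":0.007,"rx":0,"ry":0,"rz":0},{"tx":0,"ty":0,"tz":0.012,"rx":0,"ry":0,"rz":0},{"tx":0,"ty":0,"tz":0.02,"rx":0,"ry":0,"rz":0},{"tx":0,"ty":0,"tz":0.02,"rx":0,"ry":0,"rz":0}]'; python3 -m handwheel '[{"tx":0,"ty":0,"tz":0.02,"rx":0,"ry":0,"rz":0},{"tx":0,"ty":0,"tz":0.01,"rx":0,"ry":0,"rz":0},{"tx":0,"ty":0,"tz":0,"rx":0,"ry":0,"rz":0},{"tx":0,"ty":0,"tz":0,"rx":0,"ry":0,"rz":0}]'
python3 - <<'E'
from h import *
o=[]
for n in("scene","side","wrist"):
    d=viewer.get_image(n); im=d["img"][:,:,::-1].copy()
    cv2.polylines(im,[sil([.5146,.2176,.076],d).astype(np.int32)],1,(0,0,255),1); o.append(cv2.resize(im,(400,300)))
cv2.imwrite("pics/end.png",np.vstack([np.hstack(o[:2]),np.hstack([o[2],o[2]*0])]))
E
```

```text
t: 8.17
ee_pos: [0.5152, 0.2188, 0.0698]
tcp_rot: [0.683, 0.731, 0.002, 0.012]
wrist_force: [-2.8, -2.8, 11.2]
gripper_width: 0.0005
t: 8.58
ee_pos: [0.5129, 0.2181, 0.1334]
tcp_rot: [0.682, 0.731, -0.001, 0.011]
wrist_force: [1.0, 0.5, 0.2]
gripper_width: 0.0005
t: 8.92
ee_pos: [0.5144, 0.2193, 0.1684]
tcp_rot: [0.682, 0.731, 0.002, 0.012]
wrist_force: [0.0, -0.3, -0.9]
gripper_width: 0.0004
```

View pics/end.png

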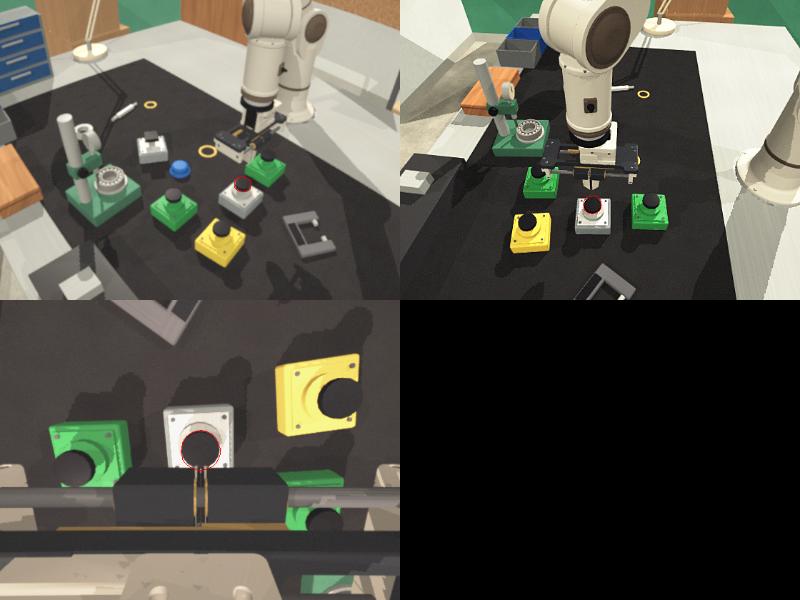

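In all three views the red up-position outline sits on the round cap again, the square key is untouched, and the gripper hangs clear with near-zero force. I'll hand it in.

```bash
python3 -c "
from workcell import ticket;print(ticket.job_done())"
```

```text
the job is handed in; nothing more can be done
None
```

I pressed the round black key on the grey pedestal with the gripper shut, took the reading and handed the job in at about 9 s. The hand-in gives no verdict, and I couldn't read the key joints directly, so the travel figures come from tool height and force.

- **Finding the key:** two cameras put the cap top at (0.515, 0.218, 0.0758), against the stated 76 mm. The wrist camera agreed. My first automatic fit gave 87 mm because the dark mask had leaked into the bench, so I dropped it and fitted the cap's edges instead.
- **First click:** force jumped from 3.8 to 9.9 N at tool height 0.078. I then held for about 2 s at 0.0787–0.0789 with about 3.4 N. The key eased up roughly 0.7 mm from the stop, so the first stage was about 11 mm down.
- **Full press:** the key reached its bottom stop at 0.068 with 25 N. Over the one-second hold it crept up to 0.0698, which leaves the second stage still about 8 mm down. That is above the required 7 mm but not hard on the stop.
- **Release:** I backed off to 0.168, with wrist force back to its noise level of about 1 N. The final pictures show the cap at its up position and the robot clear. I never went near the square key.

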